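# Fit the ribbon cassette in the label printer

## Task

Fit the fresh white cassette with the yellow grip into the open bay of the label printer: with the cassette tilted, hook its tab in under the orange ledge, then swing the other end down until the cassette lies flat and the green sprung catch clicks over it. Then let go and press the blue button to wake the printer, letting it spring back. Leave the spent black cassette and the other things on the desk where they are.

Things in the scene. Friction and masses are not known exactly. Their poses are not given: they have to be found in the camera images.
- printer: Grey desktop label printer, 250 x 190 mm (x by y), fixed to the desk. Origin: centre of its underside, on the desk; x points from its button deck to its catch, z up. The open bay on top spans x -35 to +73, y -37 to +37 mm. Deck (x -125 to -35) 56 mm high; side walls (y beyond 37) and far wall (x 73 to 125) 66 mm high.
- bay (a point): On the bay's dark floor, 40 mm above the desk: printer x 18.5, y 0, z 40 mm. Axes as the printer's. The seated cassette's origin lies here within about 2 mm, its axes parallel to these.
- slot (a point): Middle of the mouth of the slot at the bay's -x end: printer x -35, y 0, z 45.5 mm. Axes as the printer's. The slot opens to +x, is 11 mm high (z 40 to 51), 48 mm wide in y, 17 mm deep to its back wall (x -52), and roofed by the orange ledge, z 51 to 56 mm.
- catch (a joint): Travel of the green sprung catch (slick plastic), m: 0 sprung home, grows as it is pushed back along printer +x, at most 0.012. Spring about 1.5 N at 0, rising 0.3 N per mm. A cassette end coming down pushes it back, then it snaps over the end's top; 10 to 15 N down on the cassette's grip is enough.
- catch_nose (a point): Lower edge of the catch's nose, at its middle: printer x 68, y 0, z 67.5 mm when home. The nose is 36 mm wide, reaches 5 mm over the bay, its flat underside is 1.5 mm above a seated cassette's top; a 45 degree ramp rises from it to about 84 mm above the desk.
- wake (a joint): Travel of the blue wake button, m: 0 up, 0.005 fully pressed (about 4 N); it counts as pressed beyond 0.003. Springs back.
- wake_top (a point): Centre of the top of the blue round button, 26 mm across, on the printer's deck at printer x -88, y -50 mm; pressed straight down.
- cassette: The fresh ribbon cassette, loose, about 0.22 kg, lying on the desk: white body 105 x 70 x 26 mm (x, y, z) with a yellow grip ridge on top and a yellow tab at its -x end. Origin: centre of the body's underside, z up. Tab: 14 mm long beyond the body (x -66.5 to -52.5), 40 mm wide, z 3 to 8 mm. Ridge: 60 mm long along x (x -12 to +48), 14 mm thick in y, from z 25 to 55 mm, to be pinched across y.
- ridge (a point): Point in the grip ridge to pinch: cassette x 18, y 0, z 46 mm. Axes as the cassette's.
- tab_tip (a point): Middle of the tab's end: cassette x -66.5, y 0, z 5.5 mm.
- tail (a point): Middle of the top edge of the end away from the tab: cassette x 52.5, y 0, z 26 mm.
- spent: The spent cassette, same shape and size, black with a grey grip; stays on the desk. Origin as the fresh one's.
- mug: White mug, 80 mm across, 88 mm high, loose; origin at the centre of its foot.
- jar: Amber jar, 70 mm across, 100 mm high, loose; origin at the centre of its foot.
- stapler: Red and black stapler, 130 x 34 x 44 mm, loose; origin at the centre of its underside.
- tape: Grey tape dispenser, 140 x 55 x 80 mm, loose; origin at the centre of its underside.
- highlighter: Green highlighter pen lying flat, 120 x 18 x 14 mm, loose; origin at the centre of its underside.
- clipbox: Small cardboard box of clips, 70 x 50 x 28 mm, loose; origin at the centre of its underside.
Things that resemble listed ones, but are neither listed nor needed, are in the scene too. Leave any pink, red or turquoise look-alike of the cassette alone.

How it is judged:
On the way, in this order (a step that is already met when the one before it is completed fails the run):
1. the tilted cassette's tab is hooked under the orange ledge (at least 3 mm in, tilted more than 7 degrees) (x of tab_tip in the frame of printer below -0.038 m and z of tab_tip in the frame of printer between 0.038 and 0.051 m and y of tab_tip in the frame of printer between -0.01 and 0.01 m and angle between cassette's own z axis and vertical between 0.12 and 0.9 rad), for 0.05 s.
2. the cassette is swung down flat, tab under the ledge, and the catch has clicked over its end (z of cassette in the frame of printer above 0.0375 m and z of tail in the frame of printer between 0.0635 and 0.0675 m and x of tab_tip in the frame of printer between -0.054 and -0.042 m and z of tab_tip in the frame of printer below 0.05 m and y of tab_tip in the frame of printer between -0.006 and 0.006 m and angle between cassette's own z axis and vertical below 0.035 rad and value of joint catch below 0.0025 m), for 0.2 s.
3. the fingers have let go of the seated cassette and the blue button is pressed (all of step 2 and contact force between the fingers and cassette below 0.1 N and value of joint wake above 0.003 m), for 0.03 s.
At the end, for the whole second after the job is handed in: The white cassette rests flat in the bay (within 2 degrees, catch end within 1.5 mm above or 2.5 mm below the wall tops), tab at least 7 mm under the orange ledge, green catch sprung home over its end (within 2.5 mm), blue button up again (within 1.5 mm) (all of step 2 and value of joint wake below 0.0015 m and linear speed of cassette below 0.02 m/s); the robot touches nothing.
It fails at once if the spent cassette is moved by more than 30 mm (distance of spent from where it was at the start of the episode above 0.03 m).
It fails at once if another loose thing on the desk is moved by more than 30 mm (distance of any of mug, jar, stapler, tape, highlighter, clipbox from where it was at the start of the episode above 0.03 m).
It also fails if it takes over 58 s, if anything falls off the work surface, if the arm or the gripper's body presses on something with over 40 N, if the wrist force passes 120 N, or if a joint passes its speed limit or range.

## Robot

A 6-joint arm with a two-finger parallel gripper is mounted at the origin on the work surface. World frame = base frame: x ahead of the robot, y to its left, z up, the work surface at z = 0. Lengths are in m, angles in rad, forces in N, time in s.
With the tool pointing down it reaches from about 0.225 to 0.875 m from the base axis. Payload 3.4 kg.
Tool frame: the origin (TCP) lies midway between the tips of the shut fingers; the grasp point (between the pads) lies 19 mm behind it (manip.grasp_offset is the distance from the TCP to the grasp point, in m); x points along the fingers, y is the direction in which the jaws open and shut, and the axes are right-handed (so a half turn about x gives the same grasp; the last joint's range is limited). The gripper opens to 85 mm and grips with 20 to 120 N. Pads are 22 mm wide; open, the fingers measure 114 mm over their backs; the gripper's body (76 mm by 85 mm) begins 54 mm behind the grasp point. The pads swing forward as they close: fully open they stand 13 mm farther back than shut.
Start: joints at [-1.24, 0.276, 1.505, -0, 1.361, -0.121], TCP at [0.251, -0.517, 0.231] pointing down, gripper open.
Joint ranges: [-2.89, 2.89], [-0.75, 2.08], [0.22, 2.7], [-1.18, 4.32], [0.11, 2.71], [-2.7, 2.7]. Speed limits (rad/s): [2.57, 2.57, 3.14, 3.14, 3.14, 3.14].

## Interface

Orientations are given as a unit quaternion [w, x, y, z].
In Python, from rig import manip gives the robot as it stands.
- The arm moves only by the shell command python3 -m creep 'ROWS' [OPENING] [FORCE]. ROWS is a JSON object of lists of equal length, an entry for each row: "delta_pos": the shift along the tool's x, y, z in cm, a list of three; "dr": the turn, a rotation vector about the tool's x, y, z in rad, a list of three. In form: {"delta_pos": [[dx, dy, dz], ...], "dr": [[rx, ry, rz], ...]}. A call has 1 to 10 rows; each row is the pose to reach, as a shift and turn from the pose commanded when the call began, along the tool's axes at that moment; what a row does not reach only later rows make up. A row lasts 1/10 s, in which the tool goes at most 50 mm and 8.59 degrees, less where a joint would pass 70% of its speed; a pose out of reach is approached as far as the arm can. A call with a gripper value outside its range is refused whole. OPENING is the opening, from -1 (shut) to 1 (fully open), set as the call begins (- or left out, the last holds). The fingers move at their own pace and stop on an object; FORCE is the grip in N (left out, the last holds). Time passes only in rows, so rows that repeat a pose let the fingers close. It gives the time, the measured TCP pose, the force and the opening at its end, in the units of the state.
- manip.get_state(): the state, without advancing time (a new reading comes with each control period).
- manip.get_image(name): name is "scene" or "top"; returns a dict with "pixels" (480x640x3 uint8, blue, green, red), "depth" (480x640 float32, m along the optical axis (not along the pixel's ray), 0 where there is no reading), "intrinsics" (3x3 intrinsics, pixels), "rvec" (rotation vector, rad) and "tvec" (3), from world to camera coordinates, as OpenCV has them. Camera axes: x right, y down, z forward; pixel columns grow to the right and rows downward; lengths in m; the calibration is good to about 2 mm. A picture is of the moment at which its call begins.
- manip.sign_off(): hands the job in, once; it reports no verdict.
The state is a dict: "clock": time; "qpos": joint angles; "qd": joint speeds; "effort": joint torques, N m; "position": TCP position; "ee_rot": TCP orientation; "contact_force": force on the tool from outside, world axes, zero at the start; "moment": the same for the moment, N m; "width": finger opening in m.
Only numpy, scipy, OpenCV 4.12 (cv2) and the standard library are available. Lean on these libraries where they do the work, as an engineer would, in place of code of your own. Each camera call takes 0.05 s, during which the arm holds its last target. There are 200 camera calls.

## Working session

There is one attempt and no reset: what is moved stays moved. The work goes in short steps, Python scripts to look and compute and a shell command to move; the robot and the scene stay as the last step left them, time stands still between calls to the robot, and variables do not carry over. Pictures are saved under pics/ and viewed, about 8 in all and at most 12, crops included, and the job is handed in when it is done.

```bash
ls; mkdir -p pics
cat > h.py <<'E'
import numpy as np, cv2
from rig import manip
def grab(n):
    d=manip.get_image(n); np.savez('/tmp/%s.npz'%n,**{k:np.asarray(v) for k,v in d.items()}); return d
def load(n): return dict(np.load('/tmp/%s.npz'%n))
def cloud(d):
    K=np.array(d['intrinsics']);R=cv2.Rodrigues(np.array(d['rvec'],float))[0];t=np.array(d['tvec'],float).ravel()
    z=d['depth'];v,u=np.mgrid[:z.shape[0],:z.shape[1]]
    c=np.stack([(u-K[0,2])/K[0,0]*z,(v-K[1,2])/K[1,1]*z,z],-1)
    w=(c-t)@R; w[z<=0]=np.nan; return w
def proj(d,p): return cv2.projectPoints(np.atleast_2d(np.array(p,float)),np.array(d['rvec'],float),np.array(d['tvec'],float),np.array(d['intrinsics'],float),None)[0][:,0]
E
python3 - <<'E'
from h import *
for n in ['scene','top']:
    d=grab(n); cv2.imwrite('pics/%s0.png'%n,d['pixels'])
    R=cv2.Rodrigues(np.array(d['rvec'],float))[0]; print(n,-R.T@np.array(d['tvec']).ravel(),R[2])
print(manip.get_state(),manip.grasp_offset)
E
```

```text
pics
scene [ 1.45312881 -0.40246288  1.02059139] [-0.69101778  0.24767205 -0.67908246]
top [ 0.30552958 -0.04220083  1.25365412] [ 0.16469231 -0.00473433 -0.98633363]
{'clock': 0.1, 'qpos': array([-1.24000292e+00,  2.76545196e-01,  1.50599340e+00, -1.99440346e-05,
        1.36069652e+00, -1.20978392e-01]), 'qd': array([-0.00188197, -0.00083221, -0.00321632, -0.00112668,  0.00079386,
        0.00133157]), 'effort': array([ 1.45869770e-03, -4.17700410e+01, -2.46404654e+01, -1.56608808e-04,
        5.82120076e-03,  1.71531372e-05]), 'position': array([ 0.25087091, -0.5168731 ,  0.23052377]), 'ee_rot': array([-0.1577952 , -0.68907526, -0.15894877,  0.6892106 ]), 'contact_force': array([-0.54691987, -0.07452199, -0.27420734]), 'moment': array([-0.06750119, -0.01241358, -0.03304191]), 'width': 0.0852961732624587} 0.0187
```

View pics/top0.png

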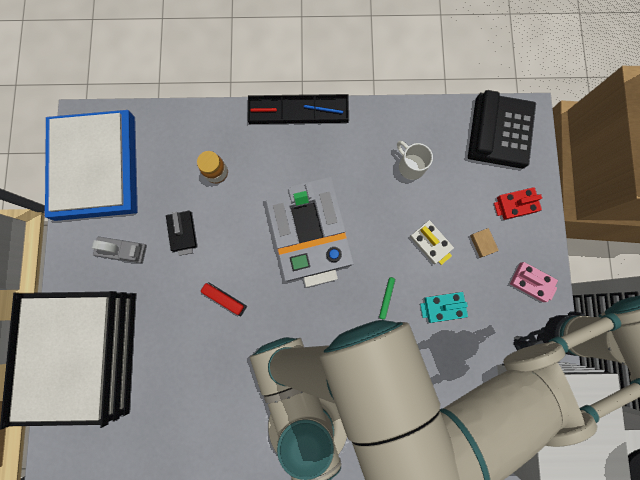

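View pics/scene0.png

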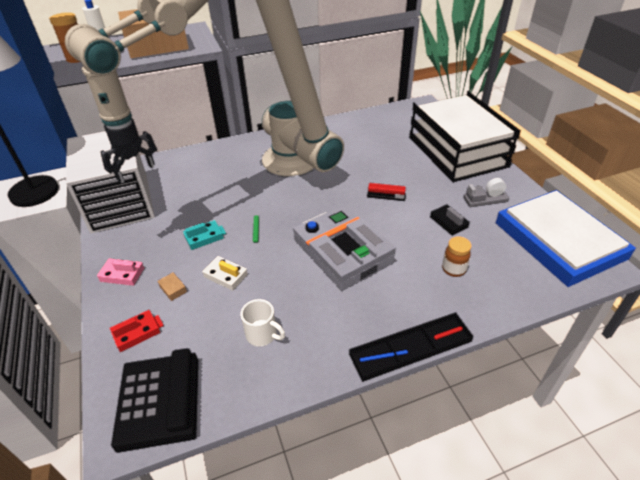

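Look-alikes (top view): turquoise (444,307), pink (534,282), red (518,204), black spent (181,231), and white with yellow grip (432,243). Only the last matches the description. I'll measure the poses and confirm in a crop.

Run:
```python
from h import *
d=load('top'); w=cloud(d); px=d['pixels']; hsv=cv2.cvtColor(px,cv2.COLOR_BGR2HSV)
def box(r):
    m=np.zeros(px.shape[:2],bool); m[r[1]:r[3],r[0]:r[2]]=1; return m
def rect(P): return cv2.minAreaRect((P[:,:2]*1000).astype(np.float32))
H,S,V=[hsv[...,i].astype(int) for i in range(3)]
c=box((405,215,465,272)); 
yel=c&(H>18)&(H<36)&(S>120)
whi=c&(w[...,2]>.019)&(w[...,2]<.031)
for nm,m in [('ridge',yel&(w[...,2]>.045)),('tab',yel&(w[...,2]<.018)),('white',whi),('body all',c&(w[...,2]>.012))]:
    P=w[m]; print(nm,len(P),np.median(P,0),P.mean(0),rect(P))
p=box((255,170,362,292))
P=w[p&(w[...,2]>.05)&(w[...,2]<.07)]; print('printer',len(P),rect(P),np.percentile(P[:,2],[5,25,50,75,95]))
or_=p&(H>8)&(H<20)&(S>150)&(V>120); bl=p&(H>100)&(H<125)&(S>120); gr=p&(H>45)&(H<80)&(S>120)
for nm,m in [('orange',or_),('blue',bl),('green',gr)]:
    Q=w[m]; Q=Q[np.isfinite(Q[:,0])]; print(nm,len(Q),Q.mean(0),np.median(Q,0),rect(Q))
cr=np.hstack([cv2.resize(px[170:290,250:370],(400,400),interpolation=cv2.INTER_CUBIC),cv2.resize(px[200:280,395:475],(400,400),interpolation=cv2.INTER_CUBIC)])
cv2.imwrite('pics/crop1.png',cr)
```

```text
ridge 115 [ 0.50300765 -0.34480098  0.05455734] [ 0.50349016 -0.34475911  0.05402645] ((503.6513366699219, -345.1003723144531), (58.204673767089844, 14.085254669189453), 37.86292266845703)
tab 58 [ 0.44355021 -0.39545845  0.00886588] [ 0.44303288 -0.39481742  0.00846896] ((443.0789794921875, -394.899658203125), (10.755364418029785, 38.96713638305664), 38.891780853271484)
white 753 [ 0.48256198 -0.35898334  0.02635264] [ 0.48601012 -0.35792346  0.02623439] ((490.2217712402344, -357.6074523925781), (104.7448501586914, 71.47789764404297), 38.804325103759766)
body all 958 [ 0.48740974 -0.35474208  0.02694016] [ 0.4879005  -0.35558019  0.030086  ] ((485.8581237792969, -360.9637451171875), (115.65234375, 71.72563171386719), 38.46351623535156)
printer 4760 ((527.8255615234375, -9.629447937011719), (251.23793029785156, 190.26287841796875), 13.122563362121582) [0.05334658 0.05645593 0.06298594 0.06637974 0.06877977]
orange 403 [ 0.48528236 -0.01736508  0.05539876] [ 0.48538847 -0.01663682  0.05569461] ((486.2416076660156, -15.823951721191406), (19.973020553588867, 191.27752685546875), 13.166170120239258)
blue 81 [ 0.45257421 -0.0772235   0.07601389] [ 0.45182333 -0.07829794  0.07669302] ((453.443359375, -77.17007446289062), (24.15093231201172, 25.803640365600586), 88.25518798828125)
green 154 [0.60742536 0.00951587 0.07891791] [0.60649169 0.00904299 0.07933861] ((608.691650390625, 9.834331512451172), (32.51726531982422, 36.912105560302734), 17.48052978515625)
```

View pics/crop1.png

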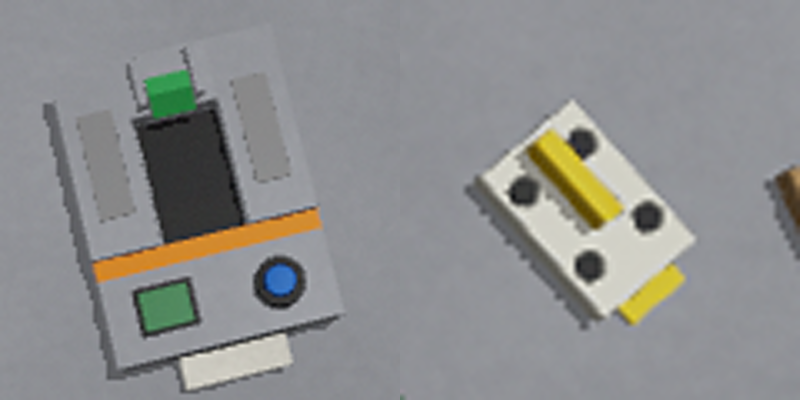

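Crop confirms it. The right half shows the white body with yellow ridge (≈573,180) and yellow tab (≈655,295), tab end toward the robot. The left half shows the printer with orange ledge, green catch and blue button (280,280). Next is the move planner.

```bash
cat >> h.py <<'E'
from scipy.spatial.transform import Rotation as Rn
def quat(q): return Rn.from_quat([q[1],q[2],q[3],q[0]])
def tool(yaw,tilt=0,flip=False):
    """tool pointing down, tool y along part y (or -y); tilt: part +x end raised"""
    # part frame -> tool: x_t=-z, y_t=+-y, z_t = x cross y
    s=-1 if flip else 1
    x=np.array([0,0,-1.]);y=np.array([0,s,0.]);M=np.c_[x,y,np.cross(x,y)]
    return Rn.from_euler('z',yaw,degrees=True)*Rn.from_euler('y',-tilt,degrees=True)*Rn.from_matrix(M)
def delta(pos,R,frm=None):
    if frm is None:
        s=manip.get_state(); frm=(s['position'],quat(s['ee_rot']))
    p0,R0=frm
    d=R0.inv().apply(np.array(pos)-p0)*100; r=(R0.inv()*R).as_rotvec()
    print('delta_pos',d.round(2),'dr',r.round(3),'| n rows ~',max(np.linalg.norm(d)/5,np.degrees(np.linalg.norm(r))/8.59).round(1)); return pos,R
CY=38.5; C=np.array([.4899,-.3570,0]); PY=13.13; P=np.array([.5278,-.0096,0])
def cas(p): return C+Rn.from_euler('z',CY,degrees=True).apply(np.array(p)/1000)
def pri(p): return P+Rn.from_euler('z',PY,degrees=True).apply(np.array(p)/1000)
E
python3 - <<'E'
from h import *
s=manip.get_state(); print(quat(s['ee_rot']).as_matrix().round(3))
print(cas([18,0,29]))
for f in (0,1):
    g=delta(cas([18,0,130]),tool(CY,0,f)); 
    delta(pri([36.5,0,200]),tool(PY,0,f),g)
E
```

```text
[[-0.001  0.437 -0.9  ]
 [ 0.002 -0.9   -0.437]
 [-1.    -0.002 -0.   ]]
[ 0.50398695 -0.34579474  0.029     ]
delta_pos [ 10.06  -4.32 -30.24] dr [2.921e+00 2.000e-03 1.000e-03] | n rows ~ 19.5
delta_pos [-7.   23.26 26.09] dr [0.443 0.    0.   ] | n rows ~ 7.1
delta_pos [ 10.06  -4.32 -30.24] dr [-0.22  -0.     0.002] | n rows ~ 6.4
delta_pos [ -7.   -23.26 -26.09] dr [0.443 0.    0.   ] | n rows ~ 7.1
```

```bash
python3 -m creep '{"delta_pos":[[3,-1,-5],[6,-3,-15],[10.06,-4.32,-30.24],[10.06,-4.32,-30.24],[10.06,-4.32,-30.24],[10.06,-4.32,-30.24],[10.06,-4.32,-30.24],[10.06,-4.32,-30.24],[10.06,-4.32,-30.24]],"dr":[[0,0,0],[-0.1,0,0],[-0.22,0,0.002],[-0.22,0,0.002],[-0.22,0,0.002],[-0.22,0,0.002],[-0.22,0,0.002],[-0.22,0,0.002],[-0.22,0,0.002]]}' 1 40
python3 - <<'E'
from h import *
d=grab('top'); s=manip.get_state(); print(s['qpos'])
uv=proj(d,[cas([18,0,46])])[0].astype(int); print(uv)
x0,y0=uv[0]-50,uv[1]-50
cv2.imwrite('pics/c2.png',cv2.resize(d['pixels'][y0:y0+100,x0:x0+100],(600,600),interpolation=cv2.INTER_CUBIC))
delta(cas([18,0,29]),tool(CY,0,1))
E
```

```text
clock: 1.0
position: [0.504, -0.3461, 0.1301]
ee_rot: [-0.234, -0.667, -0.233, 0.668]
contact_force: [-0.3, 0.7, 0.3]
width: 0.0854
[-7.16019479e-01  3.98309171e-01  1.57934480e+00 -1.57098030e-03
  1.16262221e+00  1.83531551e-01]
[429 235]
delta_pos [10.16 -0.07 -0.11] dr [-0.     0.001 -0.002] | n rows ~ 2.0
```

View pics/c2.png

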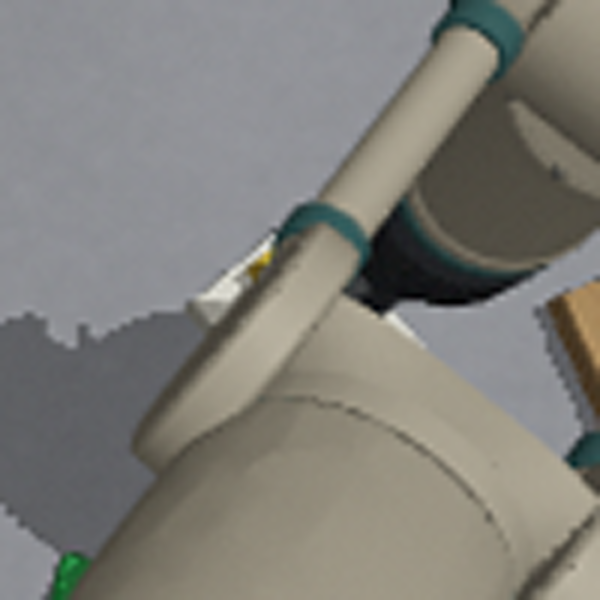

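The top view is blocked by the arm: only a sliver of yellow and white shows near (250,280). The ridge tolerance is ample, so I'll descend and grip, then check with the scene camera.

```bash
python3 -m creep '{"delta_pos":[[4,0,0],[8,0,0],[9.6,-0.05,-0.1],[10.1,-0.05,-0.1],[10.1,-0.05,-0.1]],"dr":[[0,0,0],[0,0,0],[0,0,0],[0,0,0],[0,0,0]]}'
python3 -m creep '{"delta_pos":[[0,0,0],[0,0,0],[0,0,0],[0,0,0],[0,0,0],[0,0,0],[0,0,0]],"dr":[[0,0,0],[0,0,0],[0,0,0],[0,0,0],[0,0,0],[0,0,0],[0,0,0]]}' -1 60
python3 -m creep '{"delta_pos":[[-1,0,0],[-5,0,0],[-9,0,0],[-13,0,0],[-13,0,0]],"dr":[[0,0,0],[0,0,0],[0,0,0],[0,0,0],[0,0,0]]}'
python3 - <<'E'
from h import *
d=grab('scene'); s=manip.get_state()
p=s['position']; uv=proj(d,[p])[0].astype(int); print(uv)
x0,y0=max(uv[0]-70,0),max(uv[1]-70,0)
cv2.imwrite('pics/c3.png',cv2.resize(d['pixels'][y0:y0+140,x0:x0+140],(600,600),interpolation=cv2.INTER_CUBIC))
# measure held cassette from scene depth
w=cloud(d);hsv=cv2.cvtColor(d['pixels'],cv2.COLOR_BGR2HSV)
m=np.zeros(hsv.shape[:2],bool);m[y0:y0+140,x0:x0+140]=1
z=w[...,2]-(p[2]-.029)
W=m&(z>.022)&(z<.032)&(hsv[...,1]<60)&(hsv[...,2]>130)&(np.linalg.norm(w[...,:2]-p[:2],axis=-1)<.1)
print(W.sum(),cv2.minAreaRect((w[W][:,:2]*1000).astype(np.float32)),np.median(z[W]))
R=quat(s['ee_rot']); L=R.inv().apply(w[W]-p); print('tool-frame ranges x,y,z',np.percentile(L,[1,99],axis=0).round(4))
delta(pri([40,0,220]),tool(PY,20,1))
E
```

```text
clock: 1.55
position: [0.504, -0.3466, 0.0298]
ee_rot: [0.233, 0.668, 0.232, -0.668]
contact_force: [0.2, -0.7, -0.1]
width: 0.0856
clock: 2.25
position: [0.5053, -0.3458, 0.0303]
ee_rot: [0.234, 0.668, 0.232, -0.667]
contact_force: [0.0, 0.1, 5.4]
width: 0.0127
clock: 2.75
position: [0.5075, -0.3477, 0.1659]
ee_rot: [0.237, 0.67, 0.229, -0.665]
contact_force: [1.4, -0.8, -3.0]
width: 0.0132
[220 236]
391 ((495.43701171875, -360.1396789550781), (108.49407958984375, 75.17308807373047), 39.16839599609375) 0.027581928652931575
tool-frame ranges x,y,z [[-0.0022 -0.0315 -0.0362]
 [ 0.0069  0.0401  0.0687]]
delta_pos [ -5.89 -23.24 -26.29] dr [0.439 0.341 0.07 ] | n rows ~ 7.1
```

View pics/c3.png

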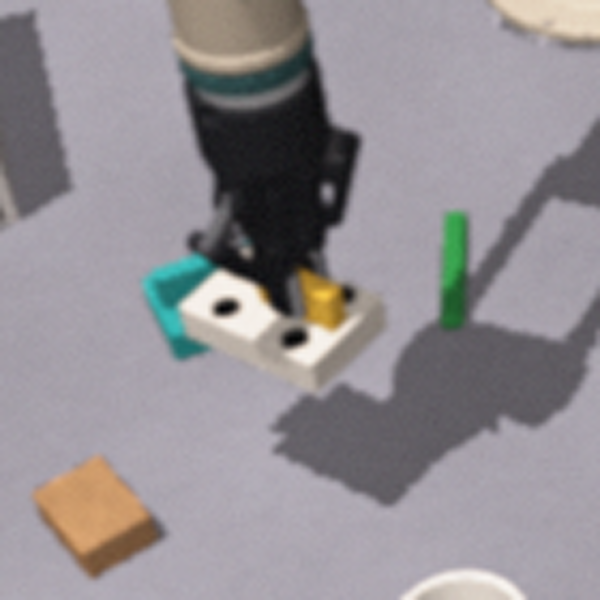

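Scene crop: the white cassette is held level by its ridge in the fingers (≈300,300), with turquoise behind it and undisturbed. I'll carry it to a tilted hover over the bay.

```bash
cat >> h.py <<'E'
T=np.array([18.5,0,30.3])  # TCP in cassette frame, mm
def tcp(tx,tz,tilt,ty=0): return pri(np.array([tx,ty,tz])+Rn.from_euler('y',-tilt,degrees=True).apply(T-[-66.5,0,5.5]))
E
python3 - <<'E'
from h import *
print(tcp(-30,100,20)); delta(tcp(-30,100,20),tool(PY,20,1))
E
```

```text
[ 5.68109675e-01 -1.97393100e-04  1.52376089e-01]
delta_pos [  0.87 -23.24 -26.41] dr [0.439 0.341 0.07 ] | n rows ~ 7.0
```

```bash
python3 -m creep '{"delta_pos":[[-2,-2,-2],[-2,-6,-7],[-2,-10,-12],[-2,-14,-16],[-2,-18,-20],[-1,-21,-24],[0.87,-23.24,-26.41],[0.87,-23.24,-26.41],[0.87,-23.24,-26.41],[0.87,-23.24,-26.41]],"dr":[[0.06,0.04,0.01],[0.13,0.1,0.02],[0.19,0.15,0.03],[0.25,0.2,0.04],[0.31,0.24,0.05],[0.38,0.3,0.06],[0.439,0.341,0.07],[0.439,0.341,0.07],[0.439,0.341,0.07],[0.439,0.341,0.07]]}'
python3 - <<'E'
from h import *
s=manip.get_state(); print(s['position'],s['contact_force'],s['qpos'].round(2))
a=grab('top');b=grab('scene')
ca=a['pixels'][160:300,240:380]; cb=b['pixels'][170:310,270:410]
cv2.imwrite('pics/c4.png',np.hstack([cv2.resize(c,(400,400),interpolation=cv2.INTER_CUBIC) for c in (ca,cb)]))
delta(tcp(-30,100,20),tool(PY,20,1))
E
```

```text
clock: 3.8
position: [0.5651, 0.0017, 0.1484]
ee_rot: [0.064, 0.811, 0.096, -0.573]
contact_force: [-0.2, 0.2, -2.9]
width: 0.0128
[0.56514007 0.00168965 0.14842023] [-0.17888233  0.15974175 -2.94767497] [-0.22  0.17  1.93  0.22  0.75  0.98]
delta_pos [-0.2   0.06 -0.23] dr [-0.002  0.005  0.004] | n rows ~ 0.1
```

View pics/c4.png

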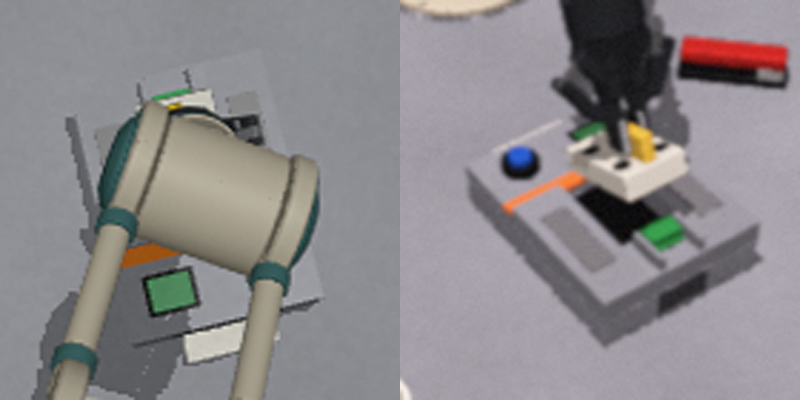

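Run:
```python
from h import *
s=manip.get_state();p=s['position'];R=quat(s['ee_rot'])
for n in ('scene','top'):
    d=load(n);w=cloud(d);px=d['pixels'];hsv=cv2.cvtColor(px,cv2.COLOR_BGR2HSV).astype(int)
    near=np.linalg.norm(w[...,:2]-P[:2],axis=-1)<.165
    m=near&(w[...,2]>.05)&(w[...,2]<.072)&(hsv[...,1]<60)
    m=cv2.morphologyEx(m.astype(np.uint8),cv2.MORPH_OPEN,np.ones((3,3)))>0
    print(n,'printer',m.sum(),cv2.minAreaRect((w[m][:,:2]*1000).astype(np.float32)))
    L=Rn.from_euler('z',-PY,degrees=True).apply(w[m]-P)*1000
    print(' printer-frame 0.5/99.5 pct',np.percentile(L,[.5,99.5],axis=0).round(1).tolist(), 'deck z',np.median(L[L[:,0]<-60,2]),'wall z',np.median(L[L[:,0]>-30,2]))
    # blue button
    b=near&(hsv[...,0]>100)&(hsv[...,0]<125)&(hsv[...,1]>140)
    if b.sum()>20: print(' blue',(Rn.from_euler('z',-PY,degrees=True).apply(w[b]-P)*1000).mean(0).round(1))
    o=near&(hsv[...,0]>7)&(hsv[...,0]<18)&(hsv[...,1]>150)&(w[...,2]<.07)
    if o.sum()>20: L=(Rn.from_euler('z',-PY,degrees=True).apply(w[o]-P)*1000); print(' orange',np.percentile(L,[2,50,98],axis=0).round(1).tolist())
    c=near&(w[...,2]>.095)&(hsv[...,1]<50)&(hsv[...,2]>120)
    Lc=R.inv().apply(w-p)*1000
    c&=(np.abs(Lc[...,1])<50)&(Lc[...,2]>-45)&(Lc[...,2]<80)&(Lc[...,0]>-2)&(Lc[...,0]<40)
    c&= (Lc[...,0]<9)
    if c.sum()>20:
        Q=Lc[c]; print(' cass top in tool: n',len(Q),'x',np.median(Q[:,0]),np.percentile(Q,[2,98],axis=0).round(1).tolist())
        A=np.c_[Q[:,1:],np.ones(len(Q))]; print('  plane x=',np.linalg.lstsq(A,Q[:,0],rcond=None)[0].round(3), cv2.minAreaRect(Q[:,1:].astype(np.float32)))
    y=near&(hsv[...,0]>18)&(hsv[...,0]<34)&(hsv[...,1]>130)&(w[...,2]>.09)
    if y.sum()>10: print(' yellow tool',y.sum(),np.percentile(Lc[y],[5,50,95],axis=0).round(1).tolist())
```

```text
scene printer 2334 ((527.3159790039062, -9.726348876953125), (256.2073669433594, 193.36752319335938), 13.405396461486816)
 printer-frame 0.5/99.5 pct [[-124.7, -96.0, 50.6], [126.8, 94.2, 71.3]] deck z 56.29067108883048 wall z 65.91324668331234
 blue [-82.8 -51.7  73.8]
 orange [[-50.0, -92.9, 51.2], [-43.2, -25.9, 56.4], [-33.7, -5.6, 59.2]]Traceback (most recent call last):
  File "<stdin>", line 17, in <module>
  File "scipy/spatial/transform/_rotation.pyx", line 2580, in scipy.spatial.transform._rotation.Rotation.apply
ValueError: Expected input of shape (3,) or (P, 3), got (480, 640, 3).
```

Run:
```python
from h import *
s=manip.get_state();p=s['position'];R=quat(s['ee_rot'])
for n in ('scene','top'):
    d=load(n);w=cloud(d);px=d['pixels'];hsv=cv2.cvtColor(px,cv2.COLOR_BGR2HSV).astype(int)
    near=np.linalg.norm(w[...,:2]-P[:2],axis=-1)<.165
    Lc=((w-p)@R.as_matrix())*1000
    c=near&(w[...,2]>.085)&(hsv[...,1]<50)&(hsv[...,2]>120)&(np.abs(Lc[...,1])<50)&(Lc[...,2]>-45)&(Lc[...,2]<80)&(Lc[...,0]>-3)&(Lc[...,0]<35)
    if c.sum()<20: continue
    Q=Lc[c]; print(n,len(Q),'all ranges',np.percentile(Q,[1,99],axis=0).round(1).tolist())
    Q=Q[Q[:,0]<9]; A=np.c_[Q[:,1:],np.ones(len(Q))]; print('  top plane x=',np.linalg.lstsq(A,Q[:,0],rcond=None)[0].round(3), cv2.minAreaRect(Q[:,1:].astype(np.float32)))
    y=near&(hsv[...,0]>18)&(hsv[...,0]<34)&(hsv[...,1]>130)&(w[...,2]>.09)
    if y.sum()>10: print(' yellow tool',y.sum(),np.percentile(Lc[y],[5,50,95],axis=0).round(1).tolist())
```

```text
scene 493 all ranges [[1.8, -32.8, -37.2], [28.9, 37.6, 69.4]]
  top plane x= [ 0.009 -0.01   4.72 ] ((2.3865928649902344, 19.100616455078125), (113.1133804321289, 70.69216918945312), 89.0839614868164)
 yellow tool 90 [[-25.9, -5.3, -30.6], [-15.6, 3.1, -25.6], [0.8, 8.4, -5.7]]
top 84 all ranges [[-0.1, -33.3, -32.9], [24.2, 34.3, -12.8]]
  top plane x= [ 0.019 -0.061  3.555] ((3.101673126220703, -29.840435028076172), (69.48426818847656, 20.252065658569336), 15.486745834350586)
```

```bash
sed -i 's/^T=.*/T=np.array([18.0,0,30.3])/; s/ty=0)/ty=1)/' h.py
python3 - <<'E'
from h import *
delta(tcp(-31,62,25),tool(PY,25,1))
E
```

```text
delta_pos [ 2.62 -0.02  1.45] dr [-0.002  0.092  0.004] | n rows ~ 0.6
```

```bash
python3 -m creep '{"delta_pos":[[0,0,0],[1,0,0.7],[2,0,1.45],[2.6,0,1.45],[2.6,0,1.45],[2.6,0,1.45]],"dr":[[0,0.05,0],[0,0.092,0],[0,0.092,0.004],[0,0.092,0.004],[0,0.092,0.004],[0,0.092,0.004]]}'
python3 - <<'E'
from h import *
g=delta(tcp(-31,62,25),tool(PY,25,1))
g=delta(tcp(-31,44.5,25),tool(PY,25,1))
g=delta(tcp(-41,44.5,25),tool(PY,25,1))
E
```

```text
clock: 4.5
position: [0.5633, -0.001, 0.1217]
ee_rot: [0.061, 0.839, 0.096, -0.533]
contact_force: [0.5, 0.1, -3.2]
width: 0.0128
delta_pos [ 0.08 -0.07  0.19] dr [-0.002 -0.003 -0.001] | n rows ~ 0.0
delta_pos [ 1.67 -0.07  0.94] dr [-0.002 -0.003 -0.001] | n rows ~ 0.4
delta_pos [ 1.24 -0.07  1.84] dr [-0.002 -0.003 -0.001] | n rows ~ 0.4
```

```bash
python3 -m creep '{"delta_pos":[[0.4,-0.07,0.3],[0.8,-0.07,0.6],[1.2,-0.07,0.8],[1.65,-0.07,0.94],[1.65,-0.07,0.94]],"dr":[[0,0,0],[0,0,0],[0,0,0],[0,0,0],[0,0,0]]}'
python3 - <<'E'
from h import *
delta(tcp(-31,44.5,25),tool(PY,25,1)); delta(tcp(-41,44.5,25),tool(PY,25,1))
b=grab('scene');cv2.imwrite('pics/c5.png',cv2.resize(b['pixels'][180:290,280:390],(600,600),interpolation=cv2.INTER_CUBIC))
E
```

```text
clock: 5.0
position: [0.5599, 0.0005, 0.1012]
ee_rot: [0.06, 0.838, 0.096, -0.534]
contact_force: [-0.5, 0.3, -3.4]
width: 0.0126
delta_pos [-0.07  0.16 -0.21] dr [-0.002 -0.     0.001] | n rows ~ 0.1
delta_pos [-0.49  0.16  0.7 ] dr [-0.002 -0.     0.001] | n rows ~ 0.2
```

View pics/c5.png

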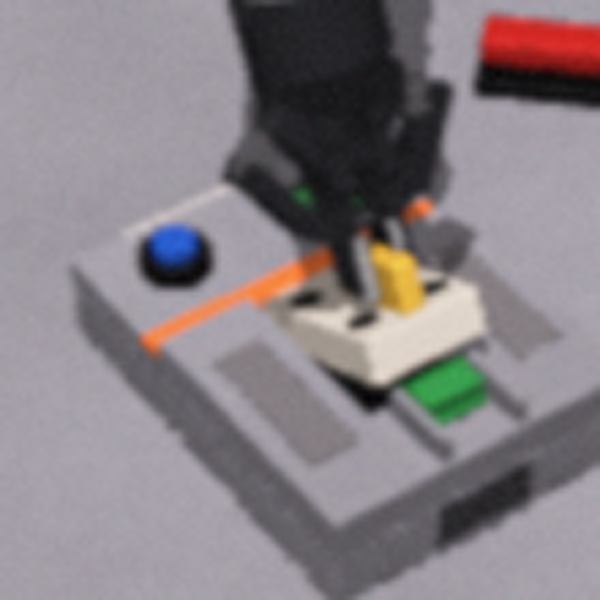

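Scene crop: the cassette is tilted in the bay with its tab end at the ledge (≈290,300) and its tail over the green catch (440,385). The pose readings seem noisy, so I'll average a few before inserting.

```bash
cat >> h.py <<'E'
def avg(n=6):
    a=[];q=[];f=[]
    for i in range(n):
        manip.get_image('scene'); s=manip.get_state(); a.append(s['position']);q.append(quat(s['ee_rot']));f.append(s['contact_force'])
    print('pos',np.mean(a,0).round(4),'sd',np.std(a,0).round(4),'F',np.mean(f,0).round(2)); return np.mean(a,0),Rn.concatenate(q).mean()
def tip(fr):
    "implied tip in printer frame mm & tilt for averaged pose"
    p,R=fr; Rp=Rn.from_euler('z',-PY,degrees=True)
    Rc=Rp*R*tool(0,0,1).inv(); t=Rp.apply(p-P)*1000+Rc.apply(np.array([-66.5,0,5.5])-T); print('tip',t.round(1),'eul zyx',Rc.as_euler('zyx',degrees=True).round(2))
E
python3 - <<'E'
from h import *
f=avg();tip(f)
for a in [(-31,44.5,25),(-37,44.5,25),(-41,44.5,25)]: delta(tcp(*a),tool(PY,a[2],1),f)
E
```

```text
pos [5.606e-01 2.000e-04 1.023e-01] sd [0.0001 0.     0.0002] F [ 0.24  0.11 -2.72]
tip [-31.8   2.3  44. ] eul zyx [-7.00e-02 -2.51e+01  1.00e-02]
delta_pos [ 0.    0.11 -0.1 ] dr [-0.001 -0.002  0.   ] | n rows ~ 0.0
delta_pos [-0.25  0.11  0.44] dr [-0.001 -0.002  0.   ] | n rows ~ 0.1
delta_pos [-0.42  0.11  0.8 ] dr [-0.001 -0.002  0.   ] | n rows ~ 0.2
```

```bash
python3 -m creep '{"delta_pos":[[-0.1,0.11,0.1],[-0.2,0.11,0.3],[-0.3,0.11,0.55],[-0.42,0.11,0.8],[-0.42,0.11,0.8],[-0.42,0.11,0.8],[-0.42,0.11,0.8]],"dr":[[0,0,0],[0,0,0],[0,0,0],[0,0,0],[0,0,0],[0,0,0],[0,0,0]]}'
python3 - <<'E'
from h import *
f=avg(3);tip(f)
for a in [(-42,44,25),(-43.5,43.5,18),(-45.5,43.3,12),(-47,43.5,6)]: delta(tcp(*a),tool(PY,a[2],1),f)
E
```

```text
clock: 6.05
position: [0.552, -0.0029, 0.1027]
ee_rot: [0.061, 0.838, 0.096, -0.533]
contact_force: [-0.1, -1.0, -2.4]
width: 0.0128
pos [ 0.552  -0.0029  0.1026] sd [0. 0. 0.] F [-0.17 -0.16 -3.44]
tip [-40.9   1.2  44.3] eul zyx [-8.00e-02 -2.51e+01  1.00e-02]
delta_pos [-0.    0.    0.11] dr [-0.001 -0.002  0.   ] | n rows ~ 0.0
delta_pos [1.03 0.   0.03] dr [-0.001 -0.124  0.   ] | n rows ~ 0.8
delta_pos [1.88 0.   0.12] dr [-0.001 -0.229  0.   ] | n rows ~ 1.5
delta_pos [2.72 0.   0.24] dr [-0.001 -0.333  0.   ] | n rows ~ 2.2
```

Hooked at ~6 mm with no contact force. Next I'll swing down partway, watching the forces.

```bash
python3 -m creep '{"delta_pos":[[0.2,0,0.1],[0.6,0,0.08],[1.03,0,0.07],[1.45,0,0.1],[1.88,0,0.12],[1.88,0,0.12],[1.88,0,0.12],[1.88,0,0.12]],"dr":[[0,-0.02,0],[0,-0.07,0],[0,-0.124,0],[0,-0.18,0],[0,-0.229,0],[0,-0.229,0],[0,-0.229,0],[0,-0.229,0]]}'
python3 - <<'E'
from h import *
f=avg(3);tip(f)
for a in [(-45.5,43.3,12),(-47,43.8,7),(-47.8,44.7,3),(-48,45.5,0)]: delta(tcp(*a),tool(PY,a[2],1),f)
b=grab('scene');cv2.imwrite('pics/c6.png',cv2.resize(b['pixels'][180:290,280:390],(600,600),interpolation=cv2.INTER_CUBIC))
E
```

```text
clock: 7.0
position: [0.5578, -0.0011, 0.0847]
ee_rot: [0.071, 0.772, 0.089, -0.626]
contact_force: [-0.7, 0.5, -4.3]
width: 0.0127
pos [ 0.5578 -0.0012  0.085 ] sd [0.     0.     0.0001] F [-1.07  0.57 -4.41]
tip [-46.4   1.5  43.2] eul zyx [ -0.1  -11.97   0.06]
delta_pos [ 0.    0.03 -0.09] dr [-0.002  0.001  0.001] | n rows ~ 0.0
delta_pos [ 0.67  0.03 -0.13] dr [-0.002 -0.087  0.001] | n rows ~ 0.6
delta_pos [ 1.17  0.03 -0.17] dr [-0.002 -0.157  0.001] | n rows ~ 1.0
delta_pos [ 1.55  0.03 -0.22] dr [-0.002 -0.209  0.001] | n rows ~ 1.4
```

View pics/c6.png

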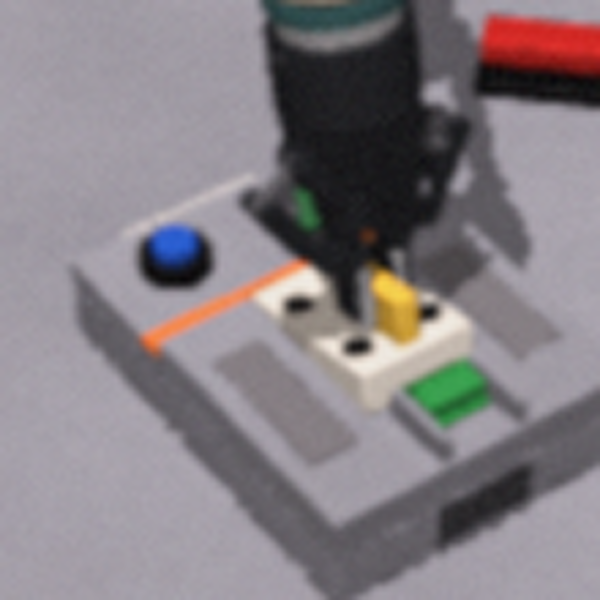

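Scene crop: the cassette is about half down, with its tab end under the ledge (≈270,285) and its tail (≈400,390) just reaching the catch. I'll continue the swing.

```bash
python3 -m creep '{"delta_pos":[[0.35,0.03,-0.1],[0.67,0.03,-0.13],[0.92,0.03,-0.15],[1.17,0.03,-0.17],[1.36,0.03,-0.2],[1.36,0.03,-0.2],[1.36,0.03,-0.2]],"dr":[[0,-0.04,0],[0,-0.087,0],[0,-0.122,0],[0,-0.157,0],[0,-0.183,0],[0,-0.183,0],[0,-0.183,0]]}'
python3 - <<'E'
from h import *
f=avg(3);tip(f)
for a in [(-48,45.5,0),(-48,42.5,0)]: delta(tcp(*a),tool(PY,a[2],1),f)
E
```

```text
clock: 7.9
position: [0.5632, -0.0006, 0.0722]
ee_rot: [0.079, 0.712, 0.082, -0.693]
contact_force: [-1.3, -1.3, -1.6]
width: 0.0127
pos [ 0.5628 -0.0006  0.0722] sd [0.0001 0.     0.    ] F [-2.13 -0.63 -3.31]
tip [-47.7   0.9  45.2] eul zyx [-0.07 -1.48  0.05]
delta_pos [ 0.19 -0.02 -0.03] dr [-0.001 -0.026  0.001] | n rows ~ 0.2
delta_pos [ 0.49 -0.02 -0.02] dr [-0.001 -0.026  0.001] | n rows ~ 0.2
```

```bash
python3 -m creep '{"delta_pos":[[0.1,0,0],[0.2,0,0],[0.3,0,0],[0.4,0,0],[0.4,0,0],[0.4,0,0]],"dr":[[0,-0.01,0],[0,-0.026,0],[0,-0.026,0],[0,-0.026,0],[0,-0.026,0],[0,-0.026,0]]}'
python3 - <<'E'
from h import *
f=avg(3);tip(f)
b=grab('scene');cv2.imwrite('pics/c7.png',cv2.resize(b['pixels'][200:280,310:390],(600,600),interpolation=cv2.INTER_CUBIC))
E
```

```text
clock: 8.65
position: [0.5646, -0.0004, 0.0703]
ee_rot: [0.08, 0.703, 0.081, -0.702]
contact_force: [-3.5, -0.1, 10.2]
width: 0.0128
pos [ 5.646e-01 -4.000e-04  7.030e-02] sd [0. 0. 0.] F [-3.24  0.35  9.25]
tip [-46.5   0.7  45.3] eul zyx [-0.08 -0.15 -0.  ]
```

View pics/c7.png

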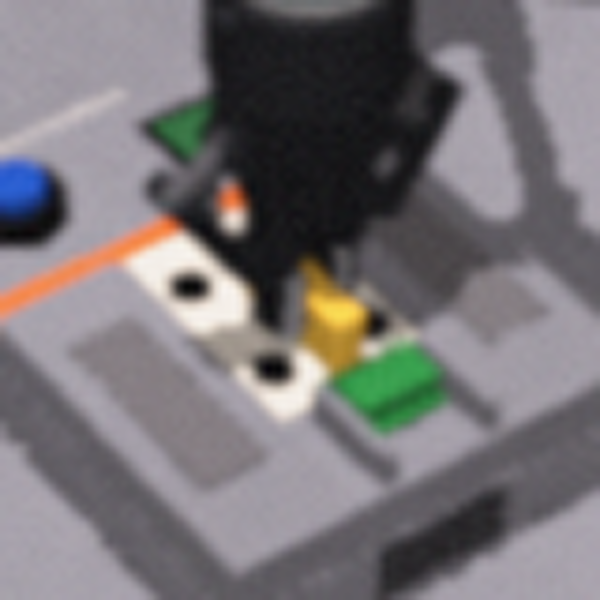

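Scene crop: the cassette lies flat with its tail under the green catch (≈390,385), and the catch is back at the same pixels as before. I'll press a touch more, release and retreat.

```bash
python3 -m creep '{"delta_pos":[[0.1,0,0],[0.15,0,0],[0.15,0,0],[0,0,0],[-0.2,0,0],[-0.2,0,0]],"dr":[[0,0,0],[0,0,0],[0,0,0],[0,0,0],[0,0,0],[0,0,0]]}'
python3 -m creep '{"delta_pos":[[0,0,0],[0,0,0],[0,0,0],[0,0,0],[-1,0,0],[-4,0,0],[-8,0,0],[-12,0,0],[-12,0,0]],"dr":[[0,0,0],[0,0,0],[0,0,0],[0,0,0],[0,0,0],[0,0,0],[0,0,0],[0,0,0],[0,0,0]]}' 0.1
python3 - <<'E'
from h import *
f=avg(3)
d=grab('scene');w=cloud(d);hsv=cv2.cvtColor(d['pixels'],cv2.COLOR_BGR2HSV).astype(int)
L=(w-P)@Rn.from_euler('z',PY,degrees=True).as_matrix()*1000
m=(hsv[...,1]<50)&(hsv[...,2]>140)&(L[...,2]>60)&(L[...,2]<75)&(abs(L[...,1])<38)&(L[...,0]>-36)&(L[...,0]<75)
Q=L[m];print(len(Q),np.percentile(Q,[2,50,98],axis=0).round(1).tolist()); A=np.c_[Q[:,:2],np.ones(len(Q))];print(np.linalg.lstsq(A,Q[:,2],rcond=None)[0].round(4))
g=(hsv[...,0]>45)&(hsv[...,0]<80)&(hsv[...,1]>120)&(L[...,0]>50)&(L[...,0]<110)&(abs(L[...,1])<30); print('green',g.sum(),np.percentile(L[g],[2,50,98],axis=0).round(1).tolist())
cv2.imwrite('pics/c8.png',cv2.resize(d['pixels'][180:290,280:390],(600,600),interpolation=cv2.INTER_CUBIC))
# button approach: fingers shut, vertical, same yaw
delta(pri([-88,-50,150]),tool(PY,0,1),f); delta(pri([-88,-50,90]),tool(PY,0,1),f)
E
```

```text
clock: 9.45
position: [0.5643, -0.0004, 0.0704]
ee_rot: [0.08, 0.703, 0.081, -0.702]
contact_force: [0.8, -0.4, 0.5]
width: 0.0126
clock: 10.35
position: [0.5674, -0.001, 0.1971]
ee_rot: [0.081, 0.707, 0.08, -0.698]
contact_force: [1.3, 0.4, 0.1]
width: 0.0475
pos [ 0.5642 -0.0007  0.1921] sd [0.0011 0.0001 0.0016] F [ 0.03  0.15 -0.17]
329 [[-29.2, -36.6, 61.6], [13.7, -16.5, 66.1], [70.4, 34.9, 69.7]]
[ 3.30000e-03 -4.20000e-03  6.58756e+01]
green 92 [[81.3, -15.6, 68.8], [95.0, 1.1, 79.9], [102.4, 16.3, 85.2]]
delta_pos [ 4.17  5.06 12.55] dr [-0.001 -0.003 -0.   ] | n rows ~ 2.8
delta_pos [10.17  5.05 12.57] dr [-0.001 -0.003 -0.   ] | n rows ~ 3.4
```

View pics/c8.png

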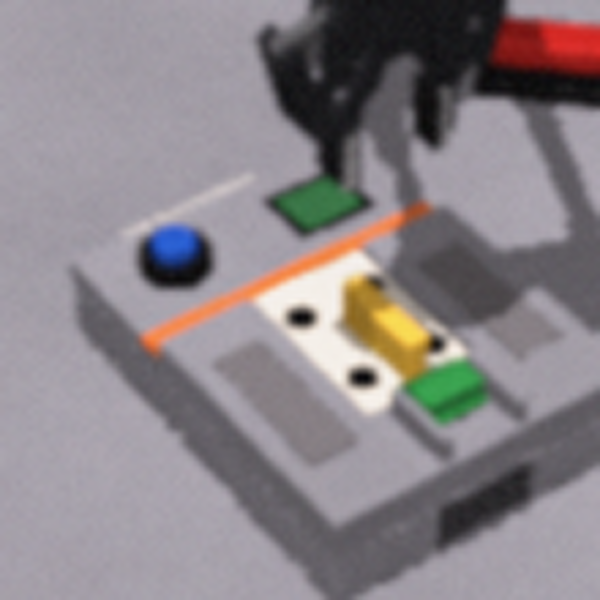

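Scene crop: released, with the cassette flush and flat in the bay, its ridge free (≈390,325) and the catch over its end (450,390). Next is the button at (175,245).

```bash
python3 -m creep '{"delta_pos":[[0,1.5,4],[0,3.5,8],[3,5.05,12.55],[7,5.05,12.55],[9.5,5.05,12.55],[9.5,5.05,12.55],[9.5,5.05,12.55],[9.5,5.05,12.55],[9.5,5.05,12.55]],"dr":[[0,0,0],[0,0,0],[0,0,0],[0,0,0],[0,0,0],[0,0,0],[0,0,0],[0,0,0],[0,0,0]]}' -1
python3 - <<'E'
from h import *
f=avg(4); delta(pri([-88,-50,77]),tool(PY,0,1),f)
a=cv2.imread('pics/scene0.png');b=grab('scene')['pixels']
for i in (a,b):
    h=cv2.cvtColor(i,cv2.COLOR_BGR2HSV)[240:275,345:380].astype(int);m=(h[...,0]>45)&(h[...,0]<80)&(h[...,1]>120);v,u=np.nonzero(m);print('green px',m.sum(),u.mean()+345,v.mean()+240)
cl=cloud(load('top'))
E
```

```text
clock: 11.45
position: [0.4539, -0.0782, 0.0963]
ee_rot: [0.081, 0.703, 0.081, -0.702]
contact_force: [-0.9, -0.0, -0.0]
width: 0.0002
pos [ 0.4533 -0.0781  0.096 ] sd [0.0002 0.     0.0002] F [ 0.04 -0.09 -0.28]
delta_pos [ 1.9   0.02 -0.  ] dr [-0.001 -0.002 -0.   ] | n rows ~ 0.4
green px 105 361.3047619047619 250.8
green px 92 361.7173913043478 251.25
```

```bash
python3 -m creep '{"delta_pos":[[0.8,0,0],[1.6,0,0],[2.0,0,0],[2.3,0,0],[2.55,0,0],[2.55,0,0],[2.55,0,0]],"dr":[[0,0,0],[0,0,0],[0,0,0],[0,0,0],[0,0,0],[0,0,0],[0,0,0]]}'
python3 - <<'E'
from h import *
f=avg(3)
E
```

```text
clock: 12.4
position: [0.4521, -0.0779, 0.0717]
ee_rot: [-0.08, -0.702, -0.081, 0.703]
contact_force: [-5.6, 2.0, 22.2]
width: -0.0002
pos [ 0.4521 -0.0779  0.0717] sd [0. 0. 0.] F [-6.07  1.92 21.73]
```

The button bottomed out at 22 N. I'll lift clear and make the final check.

```bash
python3 -m creep '{"delta_pos":[[-1,0,0],[-4,0,0],[-8,0,0],[-12,0,0],[-14,0,2],[-14,0,4],[-14,0,4],[-14,0,4],[-14,0,4],[-14,0,4]],"dr":[[0,0,0],[0,0,0],[0,0,0],[0,0,0],[0,0,0],[0,0,0],[0,0,0],[0,0,0],[0,0,0],[0,0,0]]}'
python3 - <<'E'
from h import *
f=avg(3)
d=grab('scene');w=cloud(d);hsv=cv2.cvtColor(d['pixels'],cv2.COLOR_BGR2HSV).astype(int)
L=(w-P)@Rn.from_euler('z',PY,degrees=True).as_matrix()*1000
m=(hsv[...,1]<50)&(hsv[...,2]>140)&(L[...,2]>60)&(L[...,2]<75)&(abs(L[...,1])<38)&(L[...,0]>-36)&(L[...,0]<75)
Q=L[m];A=np.c_[Q[:,:2],np.ones(len(Q))];print(len(Q),np.linalg.lstsq(A,Q[:,2],rcond=None)[0].round(4))
b=(hsv[...,0]>100)&(hsv[...,0]<125)&(hsv[...,1]>140)&(abs(L[...,0]+88)<25)&(abs(L[...,1]+50)<25);print('blue',b.sum(),L[b].mean(0).round(1))
h=hsv[240:275,345:380];g=(h[...,0]>45)&(h[...,0]<80)&(h[...,1]>120);v,u=np.nonzero(g);print('green',g.sum(),u.mean()+345,v.mean()+240)
cv2.imwrite('pics/c9.png',d['pixels'])
E
```

```text
clock: 13.55
position: [0.4141, -0.0871, 0.209]
ee_rot: [-0.08, -0.702, -0.081, 0.703]
contact_force: [0.3, 0.7, -1.0]
width: -0.0002
pos [ 0.414  -0.0871  0.2092] sd [0.0001 0.     0.    ] F [-0.14  0.29 -0.  ]
376 [ 2.70000e-03 -2.60000e-03  6.61659e+01]
blue 60 [-82.6 -51.8  73.8]
green 92 361.7173913043478 251.25
```

View pics/c9.png

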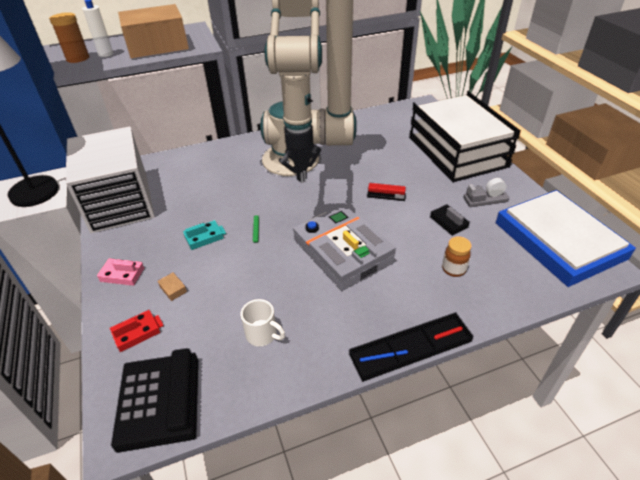

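The final view shows the cassette seated in the bay (350,240), the button up (312,226), the arm clear and everything else where it was. Handing in.

```bash
python3 -c "
from rig import manip; print(manip.sign_off())"
```

```text
the job is handed in; nothing more can be done
None
```

The white cassette is clicked into the printer bay and the blue button has been pressed and released. I handed the job in at about 14 s on the robot's clock. `sign_off` reports no verdict, so the result below rests on my own checks.

I pinched the cassette by its ridge and hooked the tab about 6 mm under the orange ledge at a 25° tilt, with no contact force. I then swung it flat and pressed down with at least 12 N. After letting go, I pressed the button down to its stop at about 22 N and moved the arm clear.

**Last checks:**
- **Cassette:** its top is at about 66 mm, level with the wall tops, and within about 0.2° of flat.
- **Catch:** the green catch is within half a pixel of where it was at the start. About a tenth fewer of its pixels are visible.
- **Button:** it is back up, at the same height (73.8 mm) as before the press.
- **Arm and desk:** no force on the tool, and nothing else looks moved in the final picture.

**Disagreements:** the scene camera put the held cassette 1–2 mm off to one side compared with the top camera. I corrected by 1 mm, and no side force showed up on insertion. I did not see the tab's final depth directly. The arm pose puts its tip 11–12 mm under the ledge.

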